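Empty the pickle pot

ROBOT

A 6-joint arm with a two-finger parallel gripper is mounted at the origin on the work surface. World frame = base frame: x ahead of the robot, y to its left, z up, the work surface at z = 0. Lengths are in m, angles in rad, forces in N, time in s.
With the tool pointing down it reaches from about 0.25 to 0.725 m from the base axis. Payload 4 kg.
Tool frame: the origin (TCP) lies on the centre line of the jaws, within the pads' length; the fingertips stand 17 mm ahead of it and the grasp point (between the pads) lies 2 mm behind it; z points along the fingers, y is the line along which they close (so a half turn about z gives the same grasp; the last joint's range is limited). The gripper opens to 85 mm and grips with 20 to 120 N. Pads are 22 mm wide; open, the fingers measure 114 mm over their backs; the gripper's body (76 mm by 85 mm) begins 54 mm behind the grasp point. The pads swing forward as they close: fully open they stand 13 mm farther back than shut.
Start: joints at [-1.32, 0.241, 0.005, 1.335, 0, 1.571], TCP at [0.124, -0.484, 0.223] pointing down, gripper open.
Joint ranges: [-2.72, 2.72], [-1.05, 1.87], [-1.09, 1.28], [-1.99, 2.15], [-1.42, 1.44], [-3.14, 3.14]. Speed limits (rad/s): [2.79, 2.79, 3.14, 3.14, 3.14, 3.14].

INTERFACE

Orientations are given as a unit quaternion [x, y, z, w].
In Python, from workcell import bot, camera, get_calibration gives the robot as it stands.
- The arm moves only by the tool apply_moves, never from a script. Its argument "steps" is a list of rows, each a list of 3 entries, a list of its own where there are three numbers: the shift along the tool's x, y, z as a fraction of full scale, then the turn, a rotation vector about the tool's x, y, z as a fraction of full scale, then the opening, from 0 (shut) to 1 (fully open). A call has exactly 8 rows; each row shifts and turns the commanded pose from where the row before left it, along the tool's axes as they then stand; what a row does not reach is not made up. Full scale, the value 1, is 20 cm for a shift and pi rad for a turn. A row lasts 1/12 s, in which the tool goes at most 41.7 mm and 7.16 degrees, less where a joint would pass 70% of its speed; a pose out of reach is approached as far as the arm can. A call with a number of a shift or a turn outside -1 to 1 is refused whole. A call with a gripper value outside its range is refused whole. The fingers move at their own pace and stop on an object; the grip force is fixed at half the most. Time passes only in rows, so rows that do not move let the fingers close, or fill a call up. It gives the time, the measured TCP pose, the force, the opening and the grip force at its end, in the units of the state.
- bot.get_obs(): the state, without advancing time (a new reading comes with each control period).
- camera(name): name is "scene" or "top" or "wrist"; returns (picture, depth): 400x640x3 uint8, red, green, blue; 400x640 float32, m along the optical axis (not along the pixel's ray), 0 where there is no reading.
- get_calibration(name): a dict with "fov_y" (degrees; the focal length in pixels is half the picture's height over the tangent of half this angle, whatever the lens; pixels are square), "cx", "cy" (the principal point, pixels), "dist_coeffs" ([k1, k2, p1, p2, k3] as OpenCV has them; the pictures are not rectified), "rvec" (rotation vector, rad) and "tvec" (3), from world to camera coordinates, as OpenCV has them. Camera axes: x right, y down, z forward; pixel columns grow to the right and rows downward; lengths in m; the calibration is good to about 2 mm. A picture is of the moment at which its call begins: read the wrist's pose just before it. get_calibration takes no time and is no camera call; for the wrist camera it gives the pose at the moment of the call.
- bot.job_done(): hands the job in; it is judged then, once.
The state is a dict: "clock": time; "joint_pos": joint angles; "joint_vel": joint speeds; "tau": joint torques, N m; "eef_pos": TCP position; "tool_rot": TCP orientation; "ft_force": force on the tool from outside, world axes, zero at the start; "ft_torque": the same for the moment, N m; "grip_width": finger opening in m; "grasp_force": force on a finger pad.
Only numpy, scipy, OpenCV 4.12 (cv2) and the standard library are available. Lean on these libraries where they do the work, as an engineer would, in place of code of your own. Each camera call takes 0.05 s, during which the arm holds its last target. There are 200 camera calls.

TASK

The soldered rings in the pickle pot are ready to rinse. Lift the lid off the pot by its knob and, keeping it level, set it down gently, knob up, in the middle of the round cork mat; then lift the brass basket out of the pot by its handle, keeping it upright, and set it down gently so that it stands flat on the floor of the blue rinse tray. Leave the bottles, bowl, jar and hammer where they are.

Things in the scene. Friction and masses are not known exactly. Their poses are not given: they have to be found in the camera images.
- pot_rim (a point): grey round electric pot, 170 mm outer diameter, 110 mm tall, 6 mm wall, inner floor 20 mm above the table; heavy and fixed, on the table. Two black lugs, 50 mm wide at 70 mm height, stick out to 104 mm from the axis along the pot's +y and -y. The point is the centre of the mouth, at rim height; z up.
- lid_knob (a point): loose white ceramic lid, 184 mm diameter, about 350 g, lying on the pot's rim, with a round black knob (34 mm diameter, 24 mm tall, on an 18 mm neck) at its centre. The point is the centre of the knob, z along the knob away from the lid. The lid's lowest face (a 144 mm disc, 6 mm deep, that drops loosely into the pot's mouth) lies 52 mm below the point, the rim's underside 46 mm below, the top of the 16-to-24 mm thick lid near the neck 28 mm below, the knob's top 12 mm above.
- basket_grip (a point): loose brass basket, 100 mm diameter at its rim, 90 mm at its foot, 38 mm tall, about 220 g, with steel rings in it and a bridge handle: an orange bar 66 mm long (along the basket's x), 10 mm wide (y), 12 mm tall. The basket stands on the pot's inner floor, hidden by the lid at first. The point is the centre of the orange bar, 73 mm above the basket's underside; z up.
- mat_top (a point): round brown cork mat, 210 mm diameter, 6 mm thick, fixed to the table. The point is the centre of its top face.
- tray_floor (a point): blue open rinse tray, fixed to the table, 180 mm (its x) by 150 mm (its y) outside, 25 mm tall, 4 mm walls and floor. The point is the centre of its inner floor, 4 mm above the table.
- lid: the lid as a whole; origin at the centre of its lowest face, 52 mm below the knob's centre, z up through the knob.
- basket: the basket as a whole; origin at the centre of its underside, 73 mm below the handle bar's centre, z up.
- flux_mid (a point): bystander: loose amber bottle, 58 mm diameter, 230 mm tall, close beside the pot; its centre, half-way up.
- water_mid (a point): bystander: loose white bottle, 60 mm diameter, 210 mm tall, close beside the tray; its centre, half-way up.
- bowl_mid (a point): bystander: loose green bowl, 90 mm diameter, 45 mm tall, beside the mat; its centre, half-way up.
- jar_mid (a point): bystander: loose glass jar, 70 mm diameter, 90 mm tall, off to the left; its centre, half-way up.
- hammer_grip (a point): bystander: small loose hammer lying near the far edge, 200 mm long; the point is on its handle.
- stand_mid (a point): obstacle: fixed torch stand, a post 24 mm thick (32 mm at an orange collar) and 370 mm tall on a 70 mm round foot; the point is on its axis, 180 mm up.
- can_mid (a point): obstacle: fixed terracotta-coloured can, 70 mm diameter, 100 mm tall, with tools standing in it up to 250 mm; the point is on its axis, 125 mm up.
Mind the look-alikes: they are no part of the job. Leave any orange look-alike of the part that bears tray_floor alone.

How it is judged:
By the outcome, as a careful person would: the job done as asked, in the order asked, and still so for the second after the job is handed in, with the robot touching nothing.
It also fails if it takes over 72 s, if anything falls off the work surface, if the arm or the gripper's body presses on something with over 40 N, if the wrist force passes 120 N, or if a joint passes its speed limit or range.

## Working session

There is one attempt and no reset: what is moved stays moved. The work goes in short steps, Python scripts to look and compute and a tool call to move; the robot and the scene stay as the last step left them, time stands still between calls to the robot, and variables do not carry over. Pictures are saved under pics/ and viewed, at most 10 in all, crops included, and the job is handed in when it is done.

Besides the shell and the picture viewer there is one more tool, called after "Call:" as a command line: name --argument value ..., lists and objects as JSON in quotes. apply_moves: Moves the arm, as the interface text tells. Its arguments: {"type":"object","properties":{"steps":{"type":"array"}},"required":["steps"]}

```bash
ls; mkdir -p pics; cat > h.py <<'E'
import numpy as np, cv2
from workcell import bot, camera, get_calibration
def cal(n):
    c=get_calibration(n); f=200/np.tan(np.radians(c["fov_y"])/2)
    K=np.array([[f,0,c["cx"]],[0,f,c["cy"]],[0,0,1.]])
    return K,np.array(c["dist_coeffs"],float),cv2.Rodrigues(np.array(c["rvec"],float))[0],np.array(c["tvec"],float).ravel()
def cloud(n):
    C=cal(n); p,d=camera(n); K,D,R,t=C
    v,u=np.mgrid[0:400,0:640]
    q=cv2.undistortPoints(np.stack([u,v],-1).reshape(-1,1,2).astype(float),K,D).reshape(400,640,2)
    X=np.dstack([q*d[...,None],d])
    W=(X-t)@R
    W[d<=0]=np.nan
    return p,d,W
def save(n,p): cv2.imwrite(n,cv2.cvtColor(p,cv2.COLOR_RGB2BGR))
def ray(n,uv,z):
    K,D,R,t=cal(n); q=cv2.undistortPoints(np.array(uv,float).reshape(-1,1,2),K,D).reshape(-1,2)
    r=np.c_[q,np.ones(len(q))]@R; o=-R.T@t
    return o+r*((z-o[2])/r[:,2])[:,None]
E
python3 - <<'E'
from h import *
o=bot.get_obs(); print(o)
for n in("scene","top"):
    p,d,W=cloud(n); save(f"pics/{n}0.png",p); np.savez(f"{n}0.npz",p=p,W=W)
    K,D,R,t=cal(n); print(n,-R.T@t,(d>0).mean())
E
```

```text
pics
{'clock': 0.0, 'joint_pos': array([-1.31998629e+00,  2.41380343e-01,  3.71551703e-03,  1.33518808e+00,
        8.31993601e-06,  1.57082798e+00]), 'joint_vel': array([-1.26538449e-03,  1.53894805e-05,  1.74890603e-03, -1.57402882e-03,
       -2.97054270e-04,  1.07647441e-03]), 'tau': array([-1.08813398e-03, -3.72316504e+01,  2.52408725e+01,  1.69588550e-02,
       -1.47751043e-04,  2.54275236e-06]), 'eef_pos': array([ 0.1239357 , -0.48372609,  0.22172594]), 'tool_rot': array([ 9.92148546e-01,  1.25060809e-01, -1.24503645e-04, -1.02073158e-03]), 'ft_force': array([ 0.53603291, -0.58998232, -0.1726449 ]), 'ft_torque': array([-0.02627254, -0.00309275,  0.01181554]), 'grasp_force': 0.0, 'grip_width': 0.08546119721738024}
scene [ 1.09022703 -0.74773869  1.07964942] 0.99598828125
top [0.24652072 0.05570707 1.68120409] 0.99603125
```

View pics/scene0.png

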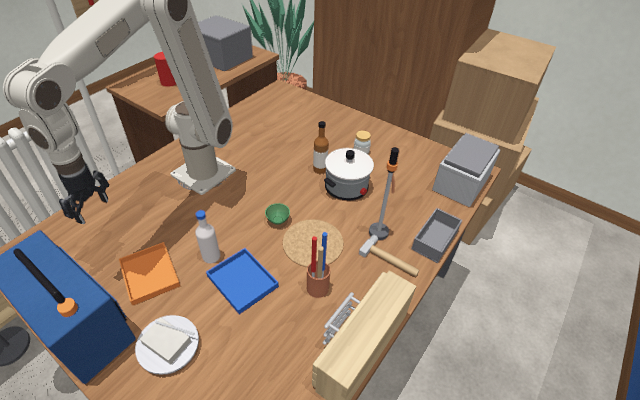

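View pics/top0.png

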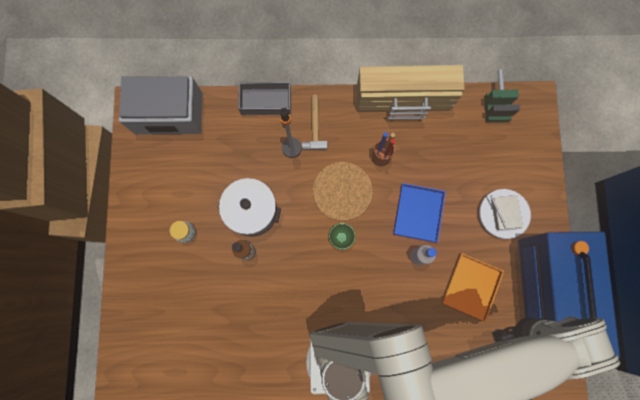

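The scene and top views agree. Using top pixels, the candidates are:
- **Lid and knob:** white lid with a black knob (246,204). The plate (505,213) and the jar (182,232) are not it.
- **Mat:** cork disc (343,191).
- **Tray:** blue tray (418,213). The look-alikes are the orange tray (473,287), the grey bin (265,98) and the blue box at the right.
- **Obstacles:** stand foot (291,147) and can (383,155).
- **Bystanders:** amber bottle (243,250), white bottle (425,255), bowl (342,236).

I choose the blue tray, the cork mat and the lid on the pot.

```bash
cat > m.py <<'E'
from h import *
T=np.load("top0.npz"); p,W=T["p"],T["W"]; hsv=cv2.cvtColor(p,cv2.COLOR_RGB2HSV)
def blob(m,seed):
    n,l=cv2.connectedComponents(m.astype(np.uint8)); return l==l[seed[1],seed[0]]
def rep(name,m,z=None):
    P=W[m]; P=P[~np.isnan(P[:,0])]
    v,u=np.nonzero(m); print(name,"n",m.sum(),"med",np.median(P,0).round(4),"lo",np.percentile(P,1,0).round(3),"hi",np.percentile(P,99,0).round(3),"pix",u.mean().round(1),v.mean().round(1))
H,S,V=[hsv[...,i].astype(int) for i in range(3)]
z=W[...,2]
roi=lambda u0,u1,v0,v1:(np.mgrid[0:400,0:640][1]>=u0)&(np.mgrid[0:400,0:640][1]<u1)&(np.mgrid[0:400,0:640][0]>=v0)&(np.mgrid[0:400,0:640][0]<v1)
def circ(name,m,zz):
    c=max(cv2.findContours(m.astype(np.uint8),0,1)[0],key=cv2.contourArea); c=cv2.convexHull(c)
    pts=ray("top",c.reshape(-1,2),zz)[:,:2].astype(np.float32)
    A=np.c_[2*pts,np.ones(len(pts))]; s=np.linalg.lstsq(A,(pts**2).sum(1),rcond=None)[0]
    print(name,"centre",s[:2].round(4),"r",np.sqrt(s[2]+s[0]**2+s[1]**2).round(4))
r=roi(210,285,170,245)
lid=r&(S<40)&(V>150)&(z>.1); rep("lid",lid); circ("lid",lid,.118)
kn=roi(235,258,192,216)&(V<80); rep("knob",kn); circ("knob",kn,.165)
mat=roi(305,380,158,225)&(z>0.002)&(z<.02)&(V-S>20)&(S<150); rep("mat",mat); circ("mat",mat,.006)
bl=roi(385,450,178,245)&(H>100)&(H<130)&(S>120); rep("tray",bl)
c=max(cv2.findContours(bl.astype(np.uint8),0,1)[0],key=cv2.contourArea)
q=ray("top",c.reshape(-1,2),.025)[:,:2].astype(np.float32); print("tray rect",cv2.minAreaRect(q))
fl=bl&(z<.012); rep("trayfloor",fl)
c=max(cv2.findContours(fl.astype(np.uint8),0,1)[0],key=cv2.contourArea)
q=ray("top",c.reshape(-1,2),.004)[:,:2].astype(np.float32); print("floor rect",cv2.minAreaRect(q))
for nm,a,lo in [("flux",(225,262,225,268),.06),("water",(408,445,240,270),.05),("bowl",(325,360,220,252),.02),("jar",(165,200,218,248),.05),("stand",(270,305,105,160),.1),("standfoot",(278,305,138,160),.004),("can",(370,402,130,170),.05),("hammer",(300,330,92,155),.008)]:
    m=roi(*a)&(z>lo)&~lid; rep(nm,m)
E
python3 m.py
```

```text
lid n 2327 med [0.5059 0.2937 0.1218] lo [0.425 0.211 0.111] hi [0.595 0.381 0.132] pix 246.9 205.7
lid centre [0.5094 0.2956] r 0.091
knob n 68 med [0.5067 0.2942 0.1678] lo [0.493 0.281 0.158] hi [0.522 0.308 0.176] pix 245.0 203.5
knob centre [0.5074 0.2945] r 0.0143
mat n 2232 med [ 0.5763 -0.0206  0.0066] lo [ 0.48  -0.118  0.002] hi [0.674 0.078 0.016] pix 342.2 190.6
mat centre [ 0.578  -0.0211] r 0.1039
tray n 2212 med [ 0.4957 -0.2873  0.0043] lo [ 0.403 -0.366 -0.005] hi [ 0.588 -0.204  0.029] pix 419.2 212.6
tray rect ((0.4945310354232788, -0.28274649381637573), (0.14814414083957672, 0.1777447611093521), 78.42572021484375)
trayfloor n 1931 med [ 0.4983 -0.2874  0.0035] lo [ 0.411 -0.362 -0.006] hi [ 0.586 -0.21   0.011] pix 419.2 212.2
floor rect ((0.49861079454421997, -0.2891671657562256), (0.14493241906166077, 0.17209826409816742), 78.15812683105469)
flux n 348 med [0.363  0.2993 0.1522] lo [0.34  0.266 0.061] hi [0.429 0.333 0.233] pix 242.9 248.5
water n 358 med [ 0.3427 -0.2651  0.141 ] lo [ 0.318 -0.297  0.055] hi [ 0.373 -0.247  0.214] pix 423.8 254.1
bowl n 284 med [ 0.423  -0.0161  0.0357] lo [ 0.373 -0.056  0.02 ] hi [0.458 0.028 0.05 ] pix 341.9 234.8
jar n 386 med [0.4347 0.5149 0.088 ] lo [0.404 0.488 0.053] hi [0.465 0.551 0.099] pix 180.9 230.3
stand n 230 med [0.7287 0.156  0.3205] lo [0.72  0.142 0.108] hi [0.745 0.172 0.376] pix 285.8 121.8
standfoot n 367 med [0.7303 0.1542 0.0174] lo [0.696 0.112 0.004] hi [0.768 0.201 0.131] pix 291.9 147.2
can n 384 med [ 0.6965 -0.1598  0.1105] lo [ 0.665 -0.193  0.051] hi [ 0.731 -0.126  0.253] pix 384.6 147.4
hammer n 554 med [0.7899 0.0729 0.0228] lo [0.727 0.033 0.008] hi [0.923 0.126 0.033] pix 314.3 127.8
```

Call:
apply_moves --steps '[[[0, 0, -0.07], [0, 0, -0.0383], 1], [[0, 0, -0.07], [0, 0, -0.0383], 1], [[0, 0, -0.07], [0, 0, -0.0383], 1], [[0, 0, -0.07], [0, 0, -0.0383], 1], [[0, 0, -0.07], [0, 0, -0.0383], 1], [[0, 0, -0.07], [0, 0, -0.0383], 1], [[0, 0, -0.07], [0, 0, -0.0383], 1], [[0, 0, -0.07], [0, 0, -0.0383], 1]]'

```text
clock: 0.77
eef_pos: [0.124, -0.4841, 0.3348]
tool_rot: [0.82, 0.573, 0.0, -0.001]
ft_force: [-0.1, -0.3, 0.1]
grip_width: 0.0855
grasp_force: 0.0
```

Call:
apply_moves --steps '[[[0, 0, 0], [0, 0, -0.0383], 1], [[0, 0, 0], [0, 0, -0.0383], 1], [[0, 0, 0], [0, 0, -0.0383], 1], [[0, 0, 0], [0, 0, -0.0383], 1], [[0, 0, 0], [0, 0, -0.0383], 1], [[0, 0, 0], [0, 0, -0.0383], 1], [[0, 0, 0], [0, 0, -0.0383], 1], [[0, 0, 0], [0, 0, -0.0383], 1]]'

```text
clock: 1.43
eef_pos: [0.124, -0.4841, 0.3341]
tool_rot: [0.462, 0.887, 0.0, -0.0]
ft_force: [-0.0, -0.5, -0.0]
grip_width: 0.0853
grasp_force: 0.0
```

Call:
apply_moves --steps '[[[0, 0, 0], [0, 0, -0.0383], 1], [[0, 0, 0], [0, 0, -0.0383], 1], [[0, 0, 0], [0, 0, -0.0383], 1], [[0, 0, 0], [0, 0, -0.0383], 1], [[0, 0, 0], [0, 0, -0.0383], 1], [[0, 0, 0], [0, 0, -0.0383], 1], [[0, 0, 0], [0, 0, -0.0383], 1], [[0, 0, 0], [0, 0, -0.0383], 1]]'

```text
clock: 2.1
eef_pos: [0.124, -0.4841, 0.334]
tool_rot: [-0.001, 1.0, 0.001, -0.0]
ft_force: [-0.0, 0.4, -0.3]
grip_width: 0.0853
grasp_force: 0.0
```

Call:
apply_moves --steps '[[[-0.102, 0.151, 0], [0, 0, 0], 1], [[-0.102, 0.151, 0], [0, 0, 0], 1], [[-0.102, 0.151, 0], [0, 0, 0], 1], [[-0.102, 0.151, 0], [0, 0, 0], 1], [[-0.102, 0.151, 0], [0, 0, 0], 1], [[-0.102, 0.151, 0], [0, 0, 0], 1], [[-0.102, 0.151, 0], [0, 0, 0], 1], [[-0.102, 0.151, 0], [0, 0, 0], 1]]'

```text
clock: 2.77
eef_pos: [0.2884, -0.2415, 0.3344]
tool_rot: [0.002, 1.0, 0.0, -0.0]
ft_force: [-0.5, -0.5, -0.5]
grip_width: 0.0854
grasp_force: 0.0
```

Call:
apply_moves --steps '[[[-0.102, 0.151, 0], [0, 0, 0], 1], [[-0.102, 0.151, 0], [0, 0, 0], 1], [[-0.102, 0.151, 0], [0, 0, 0], 1], [[-0.102, 0.151, 0], [0, 0, 0], 1], [[-0.102, 0.151, 0], [0, 0, 0], 1], [[-0.102, 0.151, 0], [0, 0, 0], 1], [[-0.102, 0.151, 0], [0, 0, 0], 1], [[-0.102, 0.151, 0], [0, 0, 0], 1]]'

```text
clock: 3.43
eef_pos: [0.4524, -0.0004, 0.3343]
tool_rot: [0.001, 1.0, -0.0, -0.0]
ft_force: [1.9, -0.1, -0.2]
grip_width: 0.0855
grasp_force: 0.0
```

Call:
apply_moves --steps '[[[-0.018, 0.092, 0], [0, 0, 0], 1], [[-0.018, 0.092, 0], [0, 0, 0], 1], [[-0.018, 0.092, 0], [0, 0, 0], 1], [[-0.018, 0.092, 0], [0, 0, 0], 1], [[-0.018, 0.092, 0], [0, 0, 0], 1], [[-0.018, 0.092, 0], [0, 0, 0], 1], [[-0.018, 0.092, 0], [0, 0, 0], 1], [[-0.018, 0.092, 0], [0, 0, 0], 1]]'

```text
clock: 4.1
eef_pos: [0.481, 0.1459, 0.3341]
tool_rot: [0.001, 1.0, -0.0, -0.001]
ft_force: [0.5, 0.4, 0.3]
grip_width: 0.0856
grasp_force: 0.0
```

Call:
apply_moves --steps '[[[-0.018, 0.092, 0], [0, 0, 0], 1], [[-0.018, 0.092, 0], [0, 0, 0], 1], [[-0.018, 0.092, 0], [0, 0, 0], 1], [[-0.018, 0.092, 0], [0, 0, 0], 1], [[-0.018, 0.092, 0], [0, 0, 0], 1], [[-0.018, 0.092, 0], [0, 0, 0], 1], [[-0.018, 0.092, 0], [0, 0, 0], 1], [[-0.018, 0.092, 0], [0, 0, 0], 1]]'

```text
clock: 4.77
eef_pos: [0.5104, 0.2929, 0.3339]
tool_rot: [0.002, 1.0, -0.0, -0.001]
ft_force: [0.5, 1.0, 0.2]
grip_width: 0.0851
grasp_force: 0.0
```

```bash
python3 - <<'E'
from h import *
e=bot.get_obs()["eef_pos"]; print(e)
p,d,W=cloud("wrist"); save("pics/wrist1.png",p)
z=W[...,2]
V=p.max(2)
m=(z>.158)&(z<.185)&(np.hypot(W[...,0]-.508,W[...,1]-.295)<.03)&(V<110)
print("knob top",m.sum(),W[m].mean(0),W[m].min(0),W[m].max(0))
m2=m.astype(np.uint8); c=max(cv2.findContours(m2,0,1)[0],key=cv2.contourArea); print("pix",cv2.minEnclosingCircle(c))
P=ray("wrist",c.reshape(-1,2),.160)[:,:2]
A=np.c_[2*P,np.ones(len(P))]; s=np.linalg.lstsq(A,(P**2).sum(1),rcond=None)[0]; print("knob fit",s[:2],np.sqrt(s[2]+s[0]**2+s[1]**2))
# arm lower envelope from scene + top, relative to az plane
a=np.arctan2(e[1],e[0]); er=np.array([np.cos(a),np.sin(a)]); el=np.array([-er[1],er[0]])
Q=np.vstack([cloud(n)[2].reshape(-1,3) for n in("scene","top")]); Q=Q[~np.isnan(Q[:,0])]
rr=Q[:,:2]@er-np.linalg.norm(e[:2]); ll=Q[:,:2]@el; zz=Q[:,2]-e[2]
for r0 in np.arange(-.2,.08,.04):
    k=(rr>r0)&(rr<r0+.04)&(abs(ll)<.2)&(zz>-.06)
    if k.sum()>5: print(r0.round(2),"lat",np.percentile(ll[k],[2,98]).round(3),"z",np.percentile(zz[k],[1,5,50]).round(3),k.sum())
E
```

```text
[0.51035369 0.29288834 0.33391485]
knob top 851 [0.50632688 0.29678784 0.16741499] [0.49092784 0.28039422 0.15816021] [0.52338581 0.31284931 0.16999485]
pix ((322.0, 176.5), 16.77060890197754)
knob fit [0.50799943 0.30044241] 0.01658889640977246
-0.2 lat [-0.054  0.05 ] z [0.352 0.364 0.426] 1343
-0.16 lat [-0.051  0.046] z [0.357 0.368 0.432] 1258
-0.12 lat [-0.047  0.042] z [0.364 0.375 0.436] 1083
-0.08 lat [-0.051  0.042] z [0.086 0.373 0.441] 1171
-0.04 lat [-0.062  0.04 ] z [0.038 0.079 0.352] 2522
0.0 lat [-0.045  0.044] z [0.035 0.09  0.339] 2065
0.04 lat [-0.042  0.056] z [0.071 0.079 0.326] 117
```

View pics/wrist1.png

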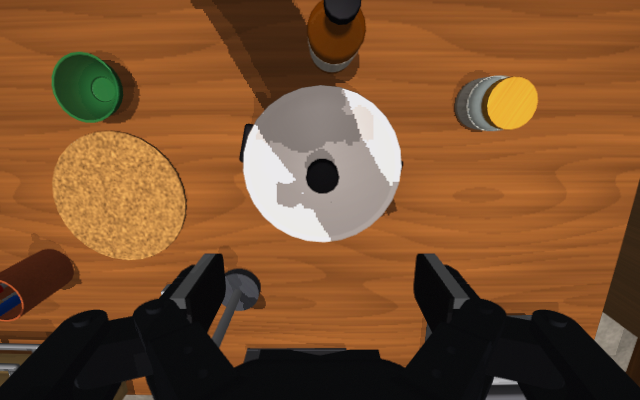

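The wrist view shows the knob at (322,176), centred on the white lid. The amber bottle (335,30) is behind it, the mat is at (120,195) and the jar at (500,105), so this is the right lid. The two estimates of y differ by 3.6 mm, so I'll re-measure with the arm settled.

```bash
python3 - <<'E'
from h import *
def fit(P):
    A=np.c_[2*P,np.ones(len(P))]; s=np.linalg.lstsq(A,(P**2).sum(1),rcond=None)[0]; return s[:2].round(4),np.sqrt(s[2]+s[0]**2+s[1]**2).round(4)
for i in range(3):
    C=cal("wrist"); e=bot.get_obs(); p,d,W=cloud("wrist"); z=W[...,2]
    K,D,R,t=C; print("cam",(-R.T@t).round(4),"eef",e["eef_pos"].round(4),"v",abs(e["joint_vel"]).max().round(4))
    m=(z>.155)&(z<.185)&(p.max(2)<110)&(np.hypot(W[...,0]-.508,W[...,1]-.295)<.03)
    c=max(cv2.findContours(m.astype(np.uint8),0,1)[0],key=cv2.contourArea).reshape(-1,2)
    print("knob",fit(ray("wrist",c,.158)[:,:2]),"pts",W[m][:,:2].mean(0).round(4))
    g=(z>.112)&(z<.2)&(np.hypot(W[...,0]-.508,W[...,1]-.295)<.12)&((p.max(2).astype(int)-p.min(2))<40)
    c=cv2.convexHull(max(cv2.findContours(g.astype(np.uint8),0,1)[0],key=cv2.contourArea)).reshape(-1,2)
    print("lid",fit(ray("wrist",c,.118)[:,:2]))
E
```

```text
cam [0.4385 0.2941 0.4844] eef [0.5102 0.293  0.3332] v 0.0259
knob (array([0.5086, 0.296 ]), np.float64(0.0168)) pts [0.5063 0.2967]
lid (array([0.5073, 0.2958]), np.float64(0.091))
cam [0.4384 0.2934 0.4848] eef [0.5102 0.2922 0.3337] v 0.0221
knob (array([0.5087, 0.2964]), np.float64(0.0169)) pts [0.5063 0.2968]
lid (array([0.5073, 0.2962]), np.float64(0.091))
cam [0.4383 0.2929 0.4852] eef [0.5102 0.2917 0.3341] v 0.0151
knob (array([0.5086, 0.2967]), np.float64(0.017)) pts [0.5062 0.2968]
lid (array([0.5073, 0.2964]), np.float64(0.0909))
```

Call:
apply_moves --steps '[[[0.002, 0.002, 0.085], [0, 0, 0], 1], [[0.002, 0.002, 0.085], [0, 0, 0], 1], [[0.002, 0.002, 0.085], [0, 0, 0], 1], [[0.002, 0.002, 0.085], [0, 0, 0], 1], [[0.002, 0.002, 0.085], [0, 0, 0], 1], [[0.002, 0.002, 0.085], [0, 0, 0], 1], [[0.002, 0.002, 0.085], [0, 0, 0], 1], [[0, 0.002, 0.085], [0, 0, 0], 1]]'

```text
clock: 5.73
eef_pos: [0.5076, 0.2941, 0.1984]
tool_rot: [0.002, 1.0, 0.0, 0.0]
ft_force: [0.1, -0.1, 0.5]
grip_width: 0.0853
grasp_force: 0.0
```

Call:
apply_moves --steps '[[[0, 0, 0.026], [0, 0, 0], 1], [[0, 0, 0.026], [0, 0, 0], 1], [[0, 0, 0.026], [0, 0, 0], 1], [[0, 0, 0.026], [0, 0, 0], 1], [[0, 0, 0.026], [0, 0, 0], 1], [[0, 0, 0.026], [0, 0, 0], 1], [[0, 0, 0.026], [0, 0, 0], 1], [[0, 0, 0.026], [0, 0, 0], 1]]'

```text
clock: 6.4
eef_pos: [0.5078, 0.2954, 0.1567]
tool_rot: [0.001, 1.0, 0.0, 0.0]
ft_force: [0.1, 0.8, 0.6]
grip_width: 0.0851
grasp_force: 0.0
```

Call:
apply_moves --steps '[[[0, 0, 0], [0, 0, 0], 1], [[0, 0, 0], [0, 0, 0], 1], [[0, 0, 0], [0, 0, 0], 1], [[0, 0, 0], [0, 0, 0], 1], [[0, 0, 0], [0, 0, 0], 1], [[0, 0, 0], [0, 0, 0], 1], [[0, 0, 0], [0, 0, 0], 1], [[0, 0, 0], [0, 0, 0], 1]]'

```text
clock: 7.07
eef_pos: [0.5077, 0.2953, 0.1571]
tool_rot: [0.002, 1.0, 0.0, 0.0]
ft_force: [-0.5, 0.3, -0.0]
grip_width: 0.0858
grasp_force: 0.0
```

Call:
apply_moves --steps '[[[0, 0, 0], [0, 0, 0], 0], [[0, 0, 0], [0, 0, 0], 0], [[0, 0, 0], [0, 0, 0], 0], [[0, 0, 0], [0, 0, 0], 0], [[0, 0, 0], [0, 0, 0], 0], [[0, 0, 0], [0, 0, 0], 0], [[0, 0, 0], [0, 0, 0], 0], [[0, 0, 0], [0, 0, 0], 0]]'

```text
clock: 7.73
eef_pos: [0.5091, 0.2957, 0.1594]
tool_rot: [0.002, 1.0, 0.001, 0.002]
ft_force: [-0.4, -0.6, 8.4]
grip_width: 0.0002
grasp_force: 4.0
```

Call:
apply_moves --steps '[[[0, 0, 0], [0, 0, 0], 0], [[0, 0, 0], [0, 0, 0], 0], [[0, 0, -0.01], [0, 0, 0], 0], [[0, 0, -0.01], [0, 0, 0], 0], [[0, 0, -0.01], [0, 0, 0], 0], [[0, 0, -0.01], [0, 0, 0], 0], [[0, 0, -0.02], [0, 0, 0], 0], [[0, 0, -0.02], [0, 0, 0], 0]]'

```text
clock: 8.4
eef_pos: [0.5074, 0.2952, 0.173]
tool_rot: [0.001, 1.0, -0.0, -0.0]
ft_force: [0.2, 0.0, -0.5]
grip_width: -0.0002
grasp_force: 0.0
```

Call:
apply_moves --steps '[[[0, 0, -0.1], [0, 0, 0], 1], [[0, 0, -0.1], [0, 0, 0], 1], [[0, 0, -0.1], [0, 0, 0], 1], [[0, 0, -0.1], [0, 0, 0], 1], [[0, 0, -0.1], [0, 0, 0], 1], [[0, 0, 0], [0, 0, 0], 1], [[0, 0, 0], [0, 0, 0], 1], [[0, 0, 0], [0, 0, 0], 1]]'

```text
clock: 9.07
eef_pos: [0.5075, 0.2952, 0.2724]
tool_rot: [0.002, 1.0, -0.0, -0.0]
ft_force: [-0.1, -0.2, -0.0]
grip_width: 0.0854
grasp_force: 0.0
```

```bash
cat > lid.py <<'E'
from h import *
def fit(P):
    A=np.c_[2*P,np.ones(len(P))]; s=np.linalg.lstsq(A,(P**2).sum(1),rcond=None)[0]; return s[:2].round(4),np.sqrt(s[2]+s[0]**2+s[1]**2).round(4)
print(bot.get_obs()["eef_pos"])
p,d,W=cloud("wrist"); z=W[...,2]; save("pics/wrist2.png",p)
near=np.hypot(W[...,0]-.508,W[...,1]-.295)
m=(z>.14)&(z<.2)&(p.max(2)<110)&(near<.05)
c=max(cv2.findContours(m.astype(np.uint8),0,1)[0],key=cv2.contourArea).reshape(-1,2)
print("knob",fit(ray("wrist",c,.158)[:,:2]),"pts",W[m].mean(0).round(4),np.percentile(W[m],[1,99],0).round(3))
g=(z>.10)&(z<.2)&(near<.12)&((p.max(2).astype(int)-p.min(2))<40)&(p.max(2)>90)
A=W[g&(z<.145)]; s=np.linalg.lstsq(np.c_[A[:,:2]-[.508,.295],np.ones(len(A))],A[:,2],rcond=None)[0]; print("lid plane slopes",s.round(4))
c=cv2.convexHull(max(cv2.findContours(g.astype(np.uint8),0,1)[0],key=cv2.contourArea)).reshape(-1,2)
print("lid",fit(ray("wrist",c,.118)[:,:2]))
E
python3 lid.py
```

```text
[0.50746563 0.29515847 0.27239125]
knob (array([0.5073, 0.2964]), np.float64(0.0177)) pts [0.5053 0.2966 0.1663] [[0.491 0.281 0.148]
 [0.522 0.312 0.169]]
lid plane slopes [0.0062 0.0008 0.1222]
lid (array([0.5064, 0.296 ]), np.float64(0.0906))
```

View pics/wrist2.png

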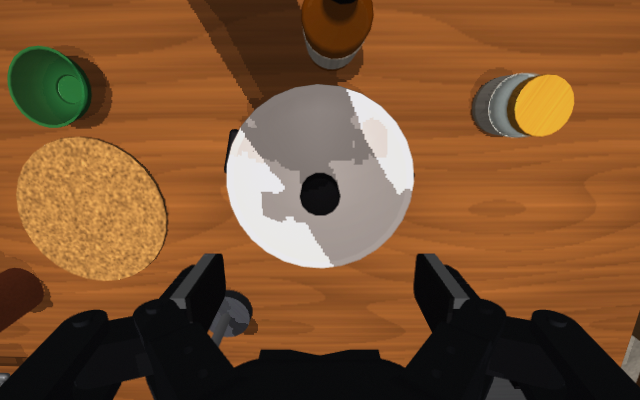

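The lid is still seated: knob at (320,193), fit (.507,.296), top at z .168. The fingers slid off over the top of the knob. I'll check where the tips really are relative to the TCP.

```bash
python3 - <<'E'
from h import *
o=bot.get_obs(); e=o["eef_pos"]
for n in("wrist","scene"):
    p,d,W=cloud(n); q=W-e
    k=(np.abs(q[...,0])<.03)&(np.abs(q[...,1])<.075)&(q[...,2]<.05)&(q[...,2]>-.06)&(p.max(2)<110)
    for s in(-1,1):
        P=q[k&(np.sign(q[...,1])==s)]
        if len(P): print(n,s,len(P),"z lo",np.percentile(P[:,2],[0,1,3,10,50]).round(4),"x",np.percentile(P[:,0],[1,50,99]).round(3),"y",np.percentile(P[:,1],[1,50,99]).round(3))
E
```

```text
wrist -1 2000 z lo [0.0206 0.0223 0.0238 0.0273 0.0389] x [-0.012 -0.007  0.01 ] y [-0.055 -0.042 -0.041]
wrist 1 2019 z lo [0.0209 0.0225 0.0237 0.0273 0.0389] x [-0.012 -0.007  0.01 ] y [0.043 0.044 0.057]
scene -1 25 z lo [0.0245 0.0257 0.0281 0.0306 0.0383] x [-0.004  0.003  0.008] y [-0.058 -0.054 -0.046]
scene 1 37 z lo [0.0244 0.0248 0.0256 0.0273 0.0367] x [-0.01   0.001  0.012] y [0.038 0.044 0.05 ]
```

Measured in both cameras, the open fingertips stand 21 mm *behind* the reported TCP, not the 4 mm ahead I had worked out. So I need to go about 25–29 mm lower: TCP z ≈ .128 for the knob.

Call:
apply_moves --steps '[[[0, 0, 0.07], [0, 0, 0], 1], [[0, 0, 0.07], [0, 0, 0], 1], [[0, 0, 0.07], [0, 0, 0], 1], [[0, 0, 0.07], [0, 0, 0], 1], [[0, 0, 0.07], [0, 0, 0], 1], [[0, 0, 0.07], [0, 0, 0], 1], [[0, 0, 0.07], [0, 0, 0], 1], [[0, 0, 0.07], [0, 0, 0], 1]]'

```text
clock: 9.88
eef_pos: [0.507, 0.2949, 0.1593]
tool_rot: [0.002, 1.0, -0.001, -0.001]
ft_force: [0.1, -0.3, -0.8]
grip_width: 0.0854
grasp_force: 0.0
```

Call:
apply_moves --steps '[[[0, 0, 0.02], [0, 0, 0], 1], [[0, 0, 0.02], [0, 0, 0], 1], [[0, 0, 0.02], [0, 0, 0], 1], [[0, 0, 0.02], [0, 0, 0], 1], [[0, 0, 0.02], [0, 0, 0], 1], [[0, 0, 0.02], [0, 0, 0], 1], [[0, 0, 0.02], [0, 0, 0], 1], [[0, 0, 0.02], [0, 0, 0], 1]]'

```text
clock: 10.55
eef_pos: [0.5078, 0.2953, 0.1289]
tool_rot: [0.002, 1.0, 0.0, 0.0]
ft_force: [0.2, 0.9, -0.7]
grip_width: 0.0855
grasp_force: 0.0
```

Call:
apply_moves --steps '[[[0, 0, 0], [0, 0, 0], 0], [[0, 0, 0], [0, 0, 0], 0], [[0, 0, 0], [0, 0, 0], 0], [[0, 0, 0], [0, 0, 0], 0], [[0, 0, 0], [0, 0, 0], 0], [[0, 0, 0], [0, 0, 0], 0], [[0, 0, 0], [0, 0, 0], 0], [[0, 0, 0], [0, 0, 0], 0]]'

```text
clock: 11.22
eef_pos: [0.508, 0.2955, 0.1296]
tool_rot: [0.002, 1.0, 0.0, 0.001]
ft_force: [-0.8, -0.4, 3.2]
grip_width: 0.0323
grasp_force: 60.1
```

Call:
apply_moves --steps '[[[0, 0, -0.006], [0, 0, 0], 0], [[0, 0, -0.008], [0, 0, 0], 0], [[0, 0, -0.01], [0, 0, 0], 0], [[0, 0, -0.012], [0, 0, 0], 0], [[0, 0, -0.016], [0, 0, 0], 0], [[0, 0, -0.02], [0, 0, 0], 0], [[0, 0, -0.02], [0, 0, 0], 0], [[0, 0, -0.01], [0, 0, 0], 0]]'

```text
clock: 11.88
eef_pos: [0.508, 0.2955, 0.1503]
tool_rot: [0.002, 1.0, 0.0, 0.0]
ft_force: [0.9, 0.7, -0.6]
grip_width: 0.0323
grasp_force: 59.8
```

```bash
sed -i 's/wrist2/wrist3/;s/z>.14)&(z<.2/z>.155)\&(z<.22/' lid.py; python3 - <<'E'
from h import *
o=bot.get_obs(); e=o["eef_pos"]; print(e,o["ft_force"],o["grip_width"])
A=[]
for n in("wrist","top","scene"):
    p,d,W=cloud(n); z=W[...,2]; save(f"pics/{n}3.png",p)
    g=(z>.12)&(z<.16)&(np.hypot(W[...,0]-.508,W[...,1]-.296)<.11)&((p.max(2).astype(int)-p.min(2))<40)&(p.max(2)>100)
    A=W[g]-[.508,.296,0]
    r=np.hypot(A[:,0],A[:,1]); k=(r<.085)&(r>.03)
    s=np.linalg.lstsq(np.c_[A[k][:,:2],r[k],np.ones(k.sum())],A[k][:,2],rcond=None)[0]; print(n,k.sum(),"slopes",s.round(4))
E
```

```text
[0.50799714 0.29548298 0.1502928 ] [ 0.86778422  0.68816337 -0.56151954] 0.032303742603092336
wrist 47424 slopes [ 0.0015  0.0008 -0.1617  0.1531]
top 423 slopes [ 0.0133 -0.0109 -0.2068  0.1555]
scene 784 slopes [ 0.0079  0.0023 -0.1532  0.1534]
```

The lid is held, level to within 0.002 in the wrist view, and its bottom is about 14 mm above the rim. Now I carry it to the mat.

Call:
apply_moves --steps '[[[0, 0, -0.02], [0, 0, 0], 0], [[0, 0, -0.03], [0, 0, 0], 0], [[0, 0, -0.03], [0, 0, 0], 0], [[0, 0, -0.02], [0, 0, 0], 0], [[-0.0044, -0.02, 0], [0, 0, 0], 0], [[-0.0088, -0.04, 0], [0, 0, 0], 0], [[-0.0133, -0.06, 0], [0, 0, 0], 0], [[-0.0155, -0.07, 0], [0, 0, 0], 0]]'

```text
clock: 12.7
eef_pos: [0.5158, 0.2561, 0.169]
tool_rot: [0.001, 1.0, -0.0, -0.0]
ft_force: [-0.5, -0.2, -3.4]
grip_width: 0.0328
grasp_force: 59.8
```

Call:
apply_moves --steps '[[[-0.0177, -0.08, 0], [0, 0, 0], 0], [[-0.0177, -0.08, 0], [0, 0, 0], 0], [[-0.0177, -0.08, 0], [0, 0, 0], 0], [[-0.0177, -0.08, 0], [0, 0, 0], 0], [[-0.0177, -0.08, 0], [0, 0, 0], 0], [[-0.0177, -0.08, 0], [0, 0, 0], 0], [[-0.0177, -0.08, 0], [0, 0, 0], 0], [[-0.0177, -0.08, 0], [0, 0, 0], 0]]'

```text
clock: 13.37
eef_pos: [0.5437, 0.1266, 0.1691]
tool_rot: [0.002, 1.0, -0.0, -0.0]
ft_force: [0.5, -0.6, -1.6]
grip_width: 0.0323
grasp_force: 59.8
```

Call:
apply_moves --steps '[[[-0.0177, -0.08, 0], [0, 0, 0], 0], [[-0.0177, -0.08, 0], [0, 0, 0], 0], [[-0.0177, -0.08, 0], [0, 0, 0], 0], [[-0.0177, -0.08, 0], [0, 0, 0], 0], [[-0.0177, -0.08, 0], [0, 0, 0], 0], [[-0.0177, -0.08, 0], [0, 0, 0], 0], [[-0.0177, -0.08, 0], [0, 0, 0], 0], [[-0.0177, -0.08, 0], [0, 0, 0], 0]]'

```text
clock: 14.03
eef_pos: [0.5712, -0.0015, 0.1691]
tool_rot: [0.002, 1.0, -0.0, -0.0]
ft_force: [0.2, -0.3, -2.9]
grip_width: 0.0327
grasp_force: 59.8
```

Call:
apply_moves --steps '[[[-0.011, -0.05, 0], [0, 0, 0], 0], [[-0.008, -0.035, 0], [0, 0, 0], 0], [[-0.004, -0.02, 0], [0, 0, 0], 0], [[-0.0018, -0.0075, 0], [0, 0, 0], 0], [[0, 0, 0], [0, 0, 0], 0], [[0, 0, 0], [0, 0, 0], 0], [[0, 0, 0], [0, 0, 0], 0], [[0, 0, 0], [0, 0, 0], 0]]'

```text
clock: 14.7
eef_pos: [0.5766, -0.0207, 0.1694]
tool_rot: [0.001, 1.0, 0.0, -0.0]
ft_force: [-0.0, -0.2, -2.3]
grip_width: 0.0323
grasp_force: 59.8
```

```bash
cat > pl.py <<'E'
from h import *
import sys
o=bot.get_obs(); e=o["eef_pos"]; print(e,o["ft_force"],o["grip_width"])
for n in("wrist","top","scene"):
    p,d,W=cloud(n); z=W[...,2]; save(f"pics/{n}_{sys.argv[1]}.png",p)
    q=np.hypot(W[...,0]-e[0],W[...,1]-e[1]); sat=p.max(2).astype(int)-p.min(2)
    g=(abs(z-(e[2]-.01))<.025)&(q<.11)&(sat<40)&(p.max(2)>100)
    A=W[g]-[e[0],e[1],0]; r=np.hypot(A[:,0],A[:,1]); k=(r<.085)&(r>.03)
    s=np.linalg.lstsq(np.c_[A[k][:,:2],r[k],np.ones(k.sum())],A[k][:,2],rcond=None)[0]; print(n,k.sum(),"slopes",s.round(4), "xy range",np.percentile(W[g],[.5,99.5],0).round(3).tolist())
E
python3 pl.py over
```

```text
[ 0.57660754 -0.02070395  0.16943184] [-0.04980959 -0.15395398 -2.29298487] 0.032311139503013335
wrist 47416 slopes [ 0.0002  0.002  -0.1617  0.1722] xy range [[0.487, -0.107, 0.156], [0.643, 0.068, 0.167]]
top 347 slopes [ 0.0099  0.0063 -0.2118  0.175 ] xy range [[0.508, 0.017, 0.15], [0.658, 0.069, 0.168]]
scene 1212 slopes [ 0.002   0.0011 -0.1627  0.1729] xy range [[0.491, -0.111, 0.152], [0.668, 0.066, 0.171]]
```

Call:
apply_moves --steps '[[[-0.007, -0.003, 0.04], [0, 0, 0], 0], [[0, 0, 0.07], [0, 0, 0], 0], [[0, 0, 0.08], [0, 0, 0], 0], [[0, 0, 0.09], [0, 0, 0], 0], [[0, 0, 0.09], [0, 0, 0], 0], [[0, 0, 0.08], [0, 0, 0], 0], [[0, 0, 0.06], [0, 0, 0], 0], [[0, 0, 0.05], [0, 0, 0], 0]]'

```text
clock: 15.52
eef_pos: [0.5772, -0.022, 0.0554]
tool_rot: [0.001, 1.0, 0.0, -0.001]
ft_force: [0.8, -0.4, -3.8]
grip_width: 0.0324
grasp_force: 59.8
```

Call:
apply_moves --steps '[[[0, 0, 0.03], [0, 0, 0], 0], [[0, 0, 0.025], [0, 0, 0], 0], [[0, 0, 0.02], [0, 0, 0], 0], [[0, 0, 0.012], [0, 0, 0], 0], [[0, 0, 0.01], [0, 0, 0], 0], [[0, 0, 0.006], [0, 0, 0], 0], [[0, 0, 0], [0, 0, 0], 0], [[0, 0, 0], [0, 0, 0], 0]]'

```text
clock: 16.18
eef_pos: [0.5784, -0.0221, 0.0372]
tool_rot: [0.002, 1.0, -0.0, 0.0]
ft_force: [0.4, 0.2, -3.1]
grip_width: 0.0325
grasp_force: 59.8
```

Call:
apply_moves --steps '[[[0, 0, 0.003], [0, 0, 0], 0], [[0, 0, 0.003], [0, 0, 0], 0], [[0, 0, 0.003], [0, 0, 0], 0], [[0, 0, 0.003], [0, 0, 0], 0], [[0, 0, 0.003], [0, 0, 0], 0], [[0, 0, 0.003], [0, 0, 0], 0], [[0, 0, 0.003], [0, 0, 0], 0], [[0, 0, 0], [0, 0, 0], 0]]'

```text
clock: 16.85
eef_pos: [0.578, -0.022, 0.0324]
tool_rot: [0.002, 1.0, 0.0, -0.0]
ft_force: [-0.5, -0.6, -4.0]
grip_width: 0.0322
grasp_force: 59.8
```

```bash
python3 pl.py low
```

```text
[ 0.57798866 -0.02203859  0.0324345 ] [-0.50038515 -0.57600895 -3.98225714] 0.03216408302598569
wrist 47411 slopes [-0.0003  0.0019 -0.1618  0.0352] xy range [[0.489, -0.109, 0.019], [0.644, 0.067, 0.03]]
top 276 slopes [ 0.006  -0.0257 -0.1361  0.0351] xy range [[0.509, 0.015, 0.002], [0.66, 0.068, 0.034]]
scene 850 slopes [-1.000e-04  2.500e-03 -1.636e-01  3.590e-02] xy range [[0.483, -0.113, 0.005], [0.669, 0.072, 0.033]]
```

Call:
apply_moves --steps '[[[0, 0, 0.002], [0, 0, 0], 0], [[0, 0, 0.002], [0, 0, 0], 0], [[0, 0, 0.002], [0, 0, 0], 0], [[0, 0, 0.002], [0, 0, 0], 0], [[0, 0, 0], [0, 0, 0], 0], [[0, 0, 0], [0, 0, 0], 0], [[0, 0, 0], [0, 0, 0], 0], [[0, 0, 0], [0, 0, 0], 0]]'

```text
clock: 17.67
eef_pos: [0.5782, -0.0221, 0.0316]
tool_rot: [0.002, 1.0, -0.0, 0.0]
ft_force: [-2.9, 0.2, 5.8]
grip_width: 0.0326
grasp_force: 60.2
```

Contact: the force reads +5.8 N at the expected height. Release and rise.

Call:
apply_moves --steps '[[[0, 0, 0], [0, 0, 0], 0.5], [[0, 0, 0], [0, 0, 0], 0.7], [[0, 0, 0], [0, 0, 0], 1], [[0, 0, 0], [0, 0, 0], 1], [[0, 0, 0], [0, 0, 0], 1], [[0, 0, 0], [0, 0, 0], 1], [[0, 0, 0], [0, 0, 0], 1], [[0, 0, 0], [0, 0, 0], 1]]'

```text
clock: 18.33
eef_pos: [0.5781, -0.022, 0.031]
tool_rot: [0.002, 1.0, 0.0, 0.0]
ft_force: [0.1, -0.0, -0.1]
grip_width: 0.0854
grasp_force: 0.0
```

Call:
apply_moves --steps '[[[0, 0, -0.03], [0, 0, 0], 1], [[0, 0, -0.06], [0, 0, 0], 1], [[0, 0, -0.1], [0, 0, 0], 1], [[0, 0, -0.15], [0, 0, 0], 1], [[0, 0, -0.2], [0, 0, 0], 1], [[0, 0, -0.2], [0, 0, 0], 1], [[0, 0, -0.2], [0, 0, 0], 1], [[0, 0, -0.2], [0, 0, 0], 1]]'

```text
clock: 19.0
eef_pos: [0.5776, -0.022, 0.2616]
tool_rot: [0.002, 1.0, -0.0, 0.0]
ft_force: [0.6, -0.5, -0.5]
grip_width: 0.0858
grasp_force: 0.0
```

Call:
apply_moves --steps '[[[0.022, 0.1, -0.1], [0, 0, 0], 1], [[0.022, 0.1, -0.1], [0, 0, 0], 1], [[0.022, 0.1, -0.1], [0, 0, 0], 1], [[0.022, 0.1, 0], [0, 0, 0], 1], [[0.022, 0.1, 0], [0, 0, 0], 1], [[0.022, 0.1, 0], [0, 0, 0], 1], [[0.022, 0.1, 0], [0, 0, 0], 1], [[0.022, 0.1, 0], [0, 0, 0], 1]]'

```text
clock: 19.67
eef_pos: [0.5429, 0.139, 0.3197]
tool_rot: [0.002, 1.0, 0.0, 0.0]
ft_force: [-0.2, -0.2, 0.5]
grip_width: 0.0856
grasp_force: 0.0
```

Call:
apply_moves --steps '[[[0.022, 0.1, 0], [0, 0, 0], 1], [[0.022, 0.1, 0], [0, 0, 0], 1], [[0.022, 0.1, 0], [0, 0, 0], 1], [[0.022, 0.1, 0], [0, 0, 0], 1], [[0.022, 0.1, 0], [0, 0, 0], 1], [[0.022, 0.1, 0], [0, 0, 0], 1], [[0.022, 0.1, 0], [0, 0, 0], 1], [[0, 0, 0], [0, 0, 0], 1]]'

```text
clock: 20.33
eef_pos: [0.5118, 0.2814, 0.3191]
tool_rot: [-0.001, 1.0, 0.001, -0.0]
ft_force: [-0.1, 0.5, 0.6]
grip_width: 0.0853
grasp_force: 0.0
```

```bash
cat > b.py <<'E'
from h import *
import sys
print(bot.get_obs()["eef_pos"])
p,d,W=cloud("wrist"); z=W[...,2]; save(f"pics/wrist_{sys.argv[1]}.png",p)
hsv=cv2.cvtColor(p,cv2.COLOR_RGB2HSV)
m=(hsv[...,0]<18)&(hsv[...,1]>150)&(hsv[...,2]>120)&(abs(z-.095)<.02)&(np.hypot(W[...,0]-.507,W[...,1]-.296)<.08)
P=W[m]; print("bar",m.sum(),P.mean(0).round(4) if m.any() else '', np.percentile(P,[1,99],0).round(4) if m.any() else '')
c=max(cv2.findContours(m.astype(np.uint8),0,1)[0],key=cv2.contourArea).reshape(-1,2); print("pix",cv2.minAreaRect(c))
print("rect@.099",cv2.minAreaRect(ray("wrist",c,.099)[:,:2].astype(np.float32)))
T,dd,WT=cloud("top"); save(f"pics/top_{sys.argv[1]}.png",T)
k=(abs(WT[...,2]-.122)>0)&(WT[...,2]>.015)&(WT[...,2]<.034)&(np.hypot(WT[...,0]-.578,WT[...,1]+.021)<.11)&((T.max(2).astype(int)-T.min(2))<40)
c=cv2.convexHull(max(cv2.findContours(k.astype(np.uint8),0,1)[0],key=cv2.contourArea)).reshape(-1,2); q=ray("top",c,.02)[:,:2]
A=np.c_[2*q,np.ones(len(q))]; s=np.linalg.lstsq(A,(q**2).sum(1),rcond=None)[0]; print("lid on mat",s[:2],np.sqrt(s[2]+s[0]**2+s[1]**2))
E
python3 b.py bas
```

```text
[0.51184003 0.281396   0.31908502]
bar 455 [0.4986 0.3038 0.0985] [[0.469  0.2908 0.0937]
 [0.5289 0.3165 0.1006]]
pix ((337.3609619140625, 158.94879150390625), (8.247542381286621, 56.053653717041016), 20.2248592376709)
rect@.099 ((0.4997369647026062, 0.3014894127845764), (0.009606591425836086, 0.0648396834731102), 70.5308609008789)
lid on mat [ 0.58026117 -0.02135066] 0.09118429262398017
```

View pics/wrist_bas.png

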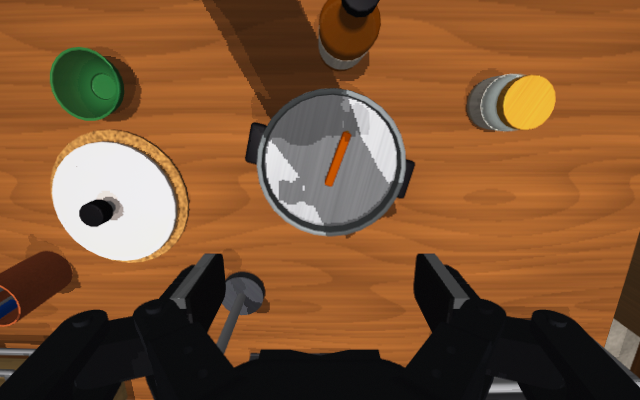

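The wrist view shows the orange bar at (337,159), tilted about 20°, inside the open pot. The lid stands knob up and centred on the mat at (120,200). The bar's top z of .0985 and size of 65×9.6 mm match the description. I'll align the yaw, come closer and re-measure.

Call:
apply_moves --steps '[[[0, 0, 0], [0, 0, 0.036], 1], [[0, 0, 0], [0, 0, 0.036], 1], [[0, 0, 0], [0, 0, 0.036], 1], [[0.024, 0.02, 0.08], [0, 0, 0], 1], [[0.024, 0.02, 0.08], [0, 0, 0], 1], [[0.024, 0.02, 0.08], [0, 0, 0], 0.7], [[0.024, 0.02, 0.08], [0, 0, 0], 0.7], [[0, 0, 0], [0, 0, 0], 0.7]]'

```text
clock: 21.1
eef_pos: [0.4986, 0.2982, 0.2518]
tool_rot: [0.171, 0.985, -0.002, -0.002]
ft_force: [-0.3, 0.9, -1.0]
grip_width: 0.0599
grasp_force: 0.0
```

Call:
apply_moves --steps '[[[0, 0, 0], [0, 0, 0], 0.7], [[0, 0, 0], [0, 0, 0], 0.7], [[0, 0, 0], [0, 0, 0], 0.7], [[0, 0, 0], [0, 0, 0], 0.7], [[0, 0, 0], [0, 0, 0], 0.7], [[0, 0, 0], [0, 0, 0], 0.7], [[0, 0, 0], [0, 0, 0], 0.7], [[0, 0, 0], [0, 0, 0], 0.7]]'

```text
clock: 21.77
eef_pos: [0.5004, 0.2997, 0.2551]
tool_rot: [0.17, 0.985, 0.0, 0.0]
ft_force: [-0.1, -1.2, -0.1]
grip_width: 0.0597
grasp_force: 0.0
```

```bash
python3 b.py bas2; python3 - <<'E'
from h import *
from scipy.spatial.transform import Rotation as Ro
o=bot.get_obs(); e=o["eef_pos"]; Rt=Ro.from_quat(o["tool_rot"]).as_matrix(); print("tool y az",np.degrees(np.arctan2(Rt[1,1],Rt[0,1])),o["grip_width"])
p,d,W=cloud("wrist"); q=np.hypot(W[...,0]-.507,W[...,1]-.296); z=W[...,2]
print("in pot z hist",np.histogram(z[q<.075],np.arange(0,.13,.01)))
m=(z>.105)&(z<.115)&(q<.095); P=W[m]; print("rim",np.percentile(P,[.5,99.5],0))
L=(W-e)@Rt; k=(abs(L[...,0])<.03)&(abs(L[...,1])<.07)&(abs(L[...,2])<.06)&(p.max(2)<110)
for s in(-1,1):
    A=L[k&(np.sign(L[...,1])==s)]; print(s,np.percentile(A,[1,50,99],0).round(4).tolist())
E
```

```text
[0.50035733 0.29969101 0.25511662]
bar 598 [0.4976 0.3044 0.0987] [[0.4687 0.2909 0.0963]
 [0.5287 0.3175 0.1005]]
pix ((322.5, 179.0), (64.0, 9.0), 90.0)
rect@.099 ((0.49863868951797485, 0.30434122681617737), (0.008627408184111118, 0.063787080347538), 70.39408874511719)
lid on mat [ 0.58015872 -0.02119829] 0.09127288470670633
tool y az 70.38909623673992 0.05983120438300031
in pot z hist (array([    0,     0,     0,     0,     0,     0,     0,     0, 15214,
        1438,    17,     0]), array([0.  , 0.01, 0.02, 0.03, 0.04, 0.05, 0.06, 0.07, 0.08, 0.09, 0.1 ,
       0.11, 0.12]))
rim [[0.42222654 0.21318791 0.1051769 ]
 [0.58921885 0.37883515 0.111373  ]]
-1 [[-0.0091, -0.0517, -0.0598], [0.0083, -0.031, -0.0416], [0.0146, -0.0289, -0.0157]]
1 [[-0.0088, 0.0301, -0.0598], [0.0085, 0.0323, -0.0419], [0.0147, 0.053, -0.0153]]
```

View pics/wrist_bas2.png

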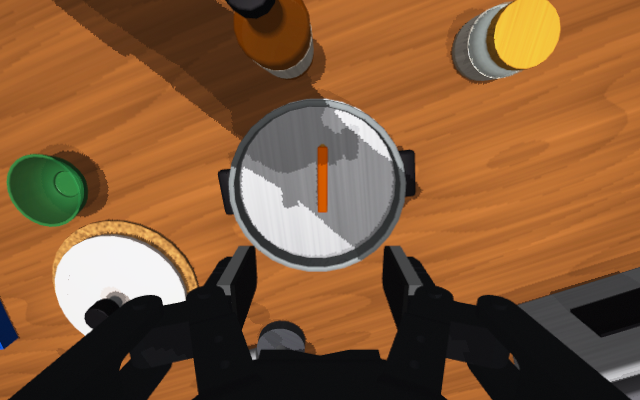

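The aligned bar is at (322,179). There is a shiny surface around z .085 in the pot, probably pickle liquid, with the bar just above it. I'll descend slowly and watch the force.

Call:
apply_moves --steps '[[[0.004, 0.004, 0.06], [0, 0, 0], 0.7], [[0.004, 0.004, 0.1], [0, 0, 0], 0.7], [[0.004, 0.004, 0.13], [0, 0, 0], 0.7], [[0.004, 0.003, 0.14], [0, 0, 0], 0.7], [[0, 0, 0.14], [0, 0, 0], 0.7], [[0, 0, 0.12], [0, 0, 0], 0.7], [[0, 0, 0.08], [0, 0, 0], 0.7], [[0, 0, 0.04], [0, 0, 0], 0.7]]'

```text
clock: 22.58
eef_pos: [0.4965, 0.3026, 0.09]
tool_rot: [0.17, 0.985, -0.002, -0.002]
ft_force: [0.3, 0.8, -0.2]
grip_width: 0.06
grasp_force: 0.0
```

Call:
apply_moves --steps '[[[0, 0, 0.015], [0, 0, 0], 0.7], [[0, 0, 0.015], [0, 0, 0], 0.7], [[0, 0, 0.015], [0, 0, 0], 0.7], [[0, 0, 0.015], [0, 0, 0], 0.7], [[0, 0, 0.01], [0, 0, 0], 0.7], [[0, 0, 0.01], [0, 0, 0], 0.7], [[0, 0, 0], [0, 0, 0], 0.7], [[0, 0, 0], [0, 0, 0], 0.7]]'

```text
clock: 23.25
eef_pos: [0.4984, 0.3036, 0.0772]
tool_rot: [0.17, 0.985, 0.0, 0.0]
ft_force: [0.9, 0.1, 0.1]
grip_width: 0.0596
grasp_force: 0.0
```

Call:
apply_moves --steps '[[[0, 0, 0.008], [0, 0, 0], 0.7], [[0, 0, 0.008], [0, 0, 0], 0.7], [[0, 0, 0.008], [0, 0, 0], 0.7], [[0, 0, 0.008], [0, 0, 0], 0.7], [[0, 0, 0.008], [0, 0, 0], 0.7], [[0, 0, 0.006], [0, 0, 0], 0.7], [[0, 0, 0], [0, 0, 0], 0.7], [[0, 0, 0], [0, 0, 0], 0.7]]'

```text
clock: 23.92
eef_pos: [0.4982, 0.3035, 0.0677]
tool_rot: [0.17, 0.985, -0.0, -0.0]
ft_force: [0.3, 0.2, 0.3]
grip_width: 0.0596
grasp_force: 0.0
```

No resistance, so it is liquid. Close and lift.

Call:
apply_moves --steps '[[[0, 0, 0], [0, 0, 0], 0], [[0, 0, 0], [0, 0, 0], 0], [[0, 0, 0], [0, 0, 0], 0], [[0, 0, 0], [0, 0, 0], 0], [[0, 0, 0], [0, 0, 0], 0], [[0, 0, 0], [0, 0, 0], 0], [[0, 0, 0], [0, 0, 0], 0], [[0, 0, 0], [0, 0, 0], 0]]'

```text
clock: 24.58
eef_pos: [0.4984, 0.3035, 0.068]
tool_rot: [0.17, 0.985, 0.0, 0.0]
ft_force: [0.3, -0.9, 2.3]
grip_width: 0.0088
grasp_force: 59.0
```

Call:
apply_moves --steps '[[[0, 0, -0.006], [0, 0, 0], 0], [[0, 0, -0.01], [0, 0, 0], 0], [[0, 0, -0.014], [0, 0, 0], 0], [[0, 0, -0.02], [0, 0, 0], 0], [[0, 0, -0.02], [0, 0, 0], 0], [[0, 0, -0.02], [0, 0, 0], 0], [[0, 0, -0.01], [0, 0, 0], 0], [[0, 0, 0], [0, 0, 0], 0]]'

```text
clock: 25.25
eef_pos: [0.4988, 0.3039, 0.0887]
tool_rot: [0.17, 0.985, 0.001, 0.001]
ft_force: [-0.7, 0.2, -1.9]
grip_width: 0.0085
grasp_force: 58.5
```

Call:
apply_moves --steps '[[[0, 0, -0.03], [0, 0, 0], 0], [[0, 0, -0.06], [0, 0, 0], 0], [[0, 0, -0.08], [0, 0, 0], 0], [[0, 0, -0.09], [0, 0, 0], 0], [[0, 0, -0.09], [0, 0, 0], 0], [[0, 0, -0.08], [0, 0, 0], 0], [[0, 0, -0.06], [0, 0, 0], 0], [[0, 0, -0.03], [0, 0, 0], 0]]'

```text
clock: 25.92
eef_pos: [0.4991, 0.304, 0.1942]
tool_rot: [0.17, 0.985, 0.001, 0.001]
ft_force: [1.2, -0.6, -1.8]
grip_width: 0.0088
grasp_force: 58.6
```

```bash
python3 - <<'E'
from h import *
o=bot.get_obs(); e=o["eef_pos"]; print(e,o["ft_force"],o["ft_torque"],o["grip_width"])
p,d,W=cloud("scene"); q=np.hypot(W[...,0]-e[0],W[...,1]-e[1]); z=W[...,2]
hsv=cv2.cvtColor(p,cv2.COLOR_RGB2HSV)
m=(q<.07)&(z>.115)&(z<e[2]+.0)&(hsv[...,1]>70); print(m.sum(),np.percentile(W[m],[1,50,99],0).round(3).tolist())
v,u=np.nonzero(m); c=(int(u.mean()),int(v.mean())); print(c)
cr=p[max(0,c[1]-90):c[1]+90,max(0,c[0]-110):c[0]+110]; save("pics/held.png",cv2.resize(cr,None,fx=3,fy=3,interpolation=1))
E
```

```text
[0.49907796 0.30404823 0.1942074 ] [ 1.16814679 -0.61880011 -1.7682422 ] [ 0.01629937 -0.07255972 -0.05856827] 0.008785864657852364
409 [[0.455, 0.253, 0.147], [0.504, 0.301, 0.165], [0.551, 0.351, 0.189]]
(349, 151)
```

View pics/held.png

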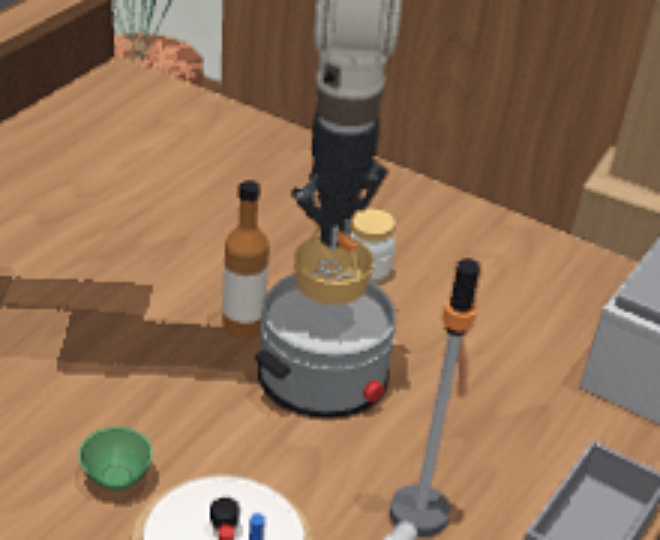

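The crop shows the brass basket with its rings held upright and clear of the pot, at crop (333,268); the bottles stand undisturbed. Now to the blue tray.

Call:
apply_moves --steps '[[[-0.0091, -0.0258, 0], [0, 0, 0], 0], [[-0.0182, -0.0516, 0], [0, 0, 0], 0], [[-0.0273, -0.0774, 0], [0, 0, 0], 0], [[-0.0364, -0.1032, 0], [0, 0, 0], 0], [[-0.0364, -0.1032, 0], [0, 0, 0], 0], [[-0.0364, -0.1032, 0], [0, 0, 0], 0], [[-0.0364, -0.1032, 0], [0, 0, 0], 0], [[-0.0364, -0.1032, 0], [0, 0, 0], 0]]'

```text
clock: 26.63
eef_pos: [0.4965, 0.159, 0.1904]
tool_rot: [0.171, 0.985, -0.001, -0.001]
ft_force: [-0.1, -1.0, -2.1]
grip_width: 0.0088
grasp_force: 58.5
```

Call:
apply_moves --steps '[[[-0.0364, -0.1032, 0], [0, 0, 0], 0], [[-0.0364, -0.1032, 0], [0, 0, 0], 0], [[-0.0364, -0.1032, 0], [0, 0, 0], 0], [[-0.0364, -0.1032, 0], [0, 0, 0], 0], [[-0.0364, -0.1032, 0], [0, 0, 0], 0], [[-0.0364, -0.1032, 0], [0, 0, 0], 0], [[-0.0364, -0.1032, 0], [0, 0, 0], 0], [[-0.0364, -0.1032, 0], [0, 0, 0], 0]]'

```text
clock: 27.3
eef_pos: [0.4956, -0.0157, 0.1905]
tool_rot: [0.171, 0.985, -0.0, -0.001]
ft_force: [-0.1, 0.4, -2.2]
grip_width: 0.0087
grasp_force: 58.5
```

Call:
apply_moves --steps '[[[-0.0364, -0.1032, 0], [0, 0, 0], 0], [[-0.0364, -0.1032, 0], [0, 0, 0], 0], [[-0.0364, -0.1032, 0], [0, 0, 0], 0], [[-0.0364, -0.1032, 0], [0, 0, 0], 0], [[-0.0364, -0.1032, 0], [0, 0, 0], 0], [[-0.0364, -0.1032, 0], [0, 0, 0], 0], [[-0.0364, -0.1032, 0], [0, 0, 0], 0], [[-0.0364, -0.1032, 0], [0, 0, 0], 0]]'

```text
clock: 27.97
eef_pos: [0.4948, -0.1903, 0.1904]
tool_rot: [0.171, 0.985, 0.0, -0.001]
ft_force: [0.3, -0.4, -2.0]
grip_width: 0.0086
grasp_force: 58.5
```

Call:
apply_moves --steps '[[[-0.0364, -0.1032, 0], [0, 0, 0], 0], [[-0.0364, -0.1032, 0], [0, 0, 0], 0], [[-0.0364, -0.1032, 0], [0, 0, 0], 0], [[-0.0273, -0.0774, 0], [0, 0, 0], 0], [[-0.0182, -0.0516, 0], [0, 0, 0], 0], [[-0.0091, -0.0258, 0], [0, 0, 0], 0], [[0, 0, 0], [0, 0, 0], 0], [[0, 0, 0], [0, 0, 0], 0]]'

```text
clock: 28.63
eef_pos: [0.4958, -0.2869, 0.1913]
tool_rot: [0.17, 0.985, 0.001, -0.001]
ft_force: [-0.1, -0.0, -2.4]
grip_width: 0.0088
grasp_force: 58.5
```

```bash
cat > t.py <<'E'
from h import *
o=bot.get_obs(); e=o["eef_pos"]; print(e,o["ft_force"],o["grip_width"])
p,d,W=cloud("wrist"); hsv=cv2.cvtColor(p,cv2.COLOR_RGB2HSV); save("pics/wt%d.png"%(e[2]*1000),p)
bl=(hsv[...,0]>100)&(hsv[...,0]<130)&(hsv[...,1]>120)&(abs(W[...,2]-.015)<.02)&(np.hypot(W[...,0]-.497,W[...,1]+.287)<.14)
r=bl&(W[...,2]>.019); print("blue",bl.sum(),"rim rect",cv2.minAreaRect(W[r][:,:2].astype(np.float32)))
for n in("wrist","scene"):
    p,d,W=cloud(n); hsv=cv2.cvtColor(p,cv2.COLOR_RGB2HSV); q=np.hypot(W[...,0]-e[0],W[...,1]-e[1])
    m=(q<.07)&(hsv[...,0]>15)&(hsv[...,0]<32)&(hsv[...,1]>70)&(W[...,2]<e[2]+.03)&(W[...,2]>e[2]-.05)
    P=W[m]; print(n,m.sum(),np.percentile(P,[1,50,99],0).round(3).tolist() if m.any() else '')
    t=P[P[:,2]>np.percentile(P[:,2],60)]
    if len(t)>20: print(" rim slope",np.linalg.lstsq(np.c_[t[:,:2]-e[:2],np.ones(len(t))],t[:,2],rcond=None)[0].round(3))
E
python3 t.py
```

```text
[ 0.49581598 -0.28685751  0.19126165] [-0.08459984 -0.00624303 -2.44378424] 0.008840199521014988
blue 12711 rim rect ((0.4613972306251526, -0.27802011370658875), (0.14999240636825562, 0.11528943479061127), 78.37162780761719)
wrist 14525 [[0.45, -0.333, 0.146], [0.489, -0.275, 0.149], [0.536, -0.239, 0.21]]
 rim slope [-0.199  0.072  0.176]
scene 693 [[0.452, -0.335, 0.144], [0.5, -0.293, 0.16], [0.547, -0.241, 0.214]]
 rim slope [ 0.045 -0.025  0.179]
```

Centred over the tray to within about 3 mm. Lowering.

Call:
apply_moves --steps '[[[0, 0, 0.03], [0, 0, 0], 0], [[0, 0, 0.06], [0, 0, 0], 0], [[0, 0, 0.08], [0, 0, 0], 0], [[0, 0, 0.09], [0, 0, 0], 0], [[0, 0, 0.09], [0, 0, 0], 0], [[0, 0, 0.07], [0, 0, 0], 0], [[0, 0, 0.05], [0, 0, 0], 0], [[0, 0, 0.03], [0, 0, 0], 0]]'

```text
clock: 29.45
eef_pos: [0.4957, -0.2864, 0.0901]
tool_rot: [0.17, 0.985, 0.0, -0.001]
ft_force: [0.4, 0.1, -2.0]
grip_width: 0.0087
grasp_force: 58.5
```

Call:
apply_moves --steps '[[[0, 0, 0.03], [0, 0, 0], 0], [[0, 0, 0.03], [0, 0, 0], 0], [[0, 0, 0.03], [0, 0, 0], 0], [[0, 0, 0.025], [0, 0, 0], 0], [[0, 0, 0.02], [0, 0, 0], 0], [[0, 0, 0.01], [0, 0, 0], 0], [[0, 0, 0], [0, 0, 0], 0], [[0, 0, 0], [0, 0, 0], 0]]'

```text
clock: 30.12
eef_pos: [0.4964, -0.2874, 0.0629]
tool_rot: [0.17, 0.985, -0.0, 0.0]
ft_force: [-0.6, 0.5, -2.9]
grip_width: 0.0086
grasp_force: 58.5
```

Call:
apply_moves --steps '[[[0, 0, 0.004], [0, 0, 0], 0], [[0, 0, 0.004], [0, 0, 0], 0], [[0, 0, 0.004], [0, 0, 0], 0], [[0, 0, 0.004], [0, 0, 0], 0], [[0, 0, 0.004], [0, 0, 0], 0], [[0, 0, 0.003], [0, 0, 0], 0], [[0, 0, 0.003], [0, 0, 0], 0], [[0, 0, 0], [0, 0, 0], 0]]'

```text
clock: 30.78
eef_pos: [0.4963, -0.2873, 0.0574]
tool_rot: [0.17, 0.985, 0.0, -0.0]
ft_force: [-0.3, -0.2, -1.4]
grip_width: 0.0087
grasp_force: 58.5
```

Expected contact is near .052.

Call:
apply_moves --steps '[[[0, 0, 0.003], [0, 0, 0], 0], [[0, 0, 0.003], [0, 0, 0], 0], [[0, 0, 0.003], [0, 0, 0], 0], [[0, 0, 0.003], [0, 0, 0], 0], [[0, 0, 0.003], [0, 0, 0], 0], [[0, 0, 0.003], [0, 0, 0], 0], [[0, 0, 0], [0, 0, 0], 0], [[0, 0, 0], [0, 0, 0], 0]]'

```text
clock: 31.45
eef_pos: [0.4964, -0.2873, 0.054]
tool_rot: [0.17, 0.985, 0.0, -0.0]
ft_force: [-0.9, 0.7, -2.5]
grip_width: 0.0087
grasp_force: 58.5
```

Call:
apply_moves --steps '[[[0, 0, 0.002], [0, 0, 0], 0], [[0, 0, 0.002], [0, 0, 0], 0], [[0, 0, 0.002], [0, 0, 0], 0], [[0, 0, 0], [0, 0, 0], 0], [[0, 0, 0], [0, 0, 0], 0], [[0, 0, 0], [0, 0, 0], 0], [[0, 0, 0], [0, 0, 0], 0], [[0, 0, 0], [0, 0, 0], 0]]'

```text
clock: 32.12
eef_pos: [0.4964, -0.2874, 0.0528]
tool_rot: [0.17, 0.985, -0.0, 0.0]
ft_force: [1.4, -0.1, -2.3]
grip_width: 0.0089
grasp_force: 58.5
```

Call:
apply_moves --steps '[[[0, 0, 0.002], [0, 0, 0], 0], [[0, 0, 0.002], [0, 0, 0], 0], [[0, 0, 0.002], [0, 0, 0], 0], [[0, 0, 0], [0, 0, 0], 0], [[0, 0, 0], [0, 0, 0], 0], [[0, 0, 0], [0, 0, 0], 0], [[0, 0, 0], [0, 0, 0], 0], [[0, 0, 0], [0, 0, 0], 0]]'

```text
clock: 32.78
eef_pos: [0.4964, -0.2875, 0.052]
tool_rot: [0.17, 0.985, -0.0, 0.0]
ft_force: [-2.6, 0.3, 3.9]
grip_width: 0.0092
grasp_force: 59.3
```

Contact. Release and retreat upward, then check.

Call:
apply_moves --steps '[[[0, 0, 0], [0, 0, 0], 0.3], [[0, 0, 0], [0, 0, 0], 0.6], [[0, 0, 0], [0, 0, 0], 0.6], [[0, 0, 0], [0, 0, 0], 0.6], [[0, 0, 0], [0, 0, 0], 0.6], [[0, 0, 0], [0, 0, 0], 0.6], [[0, 0, 0], [0, 0, 0], 0.6], [[0, 0, 0], [0, 0, 0], 0.6]]'

```text
clock: 33.45
eef_pos: [0.4964, -0.2873, 0.0515]
tool_rot: [0.17, 0.985, 0.0, -0.0]
ft_force: [0.3, 0.1, 0.4]
grip_width: 0.0508
grasp_force: 0.0
```

Call:
apply_moves --steps '[[[0, 0, -0.03], [0, 0, 0], 0.6], [[0, 0, -0.06], [0, 0, 0], 0.6], [[0, 0, -0.1], [0, 0, 0], 0.6], [[0, 0, -0.15], [0, 0, 0], 0.6], [[0, 0, -0.2], [0, 0, 0], 0.6], [[0, 0, -0.2], [0, 0, 0], 0.6], [[0, 0, -0.2], [0, 0, 0], 0.6], [[0, 0, -0.2], [0, 0, 0], 0.6]]'

```text
clock: 34.12
eef_pos: [0.4959, -0.2871, 0.2822]
tool_rot: [0.17, 0.985, -0.0, 0.0]
ft_force: [1.0, -0.1, -0.9]
grip_width: 0.0511
grasp_force: 0.0
```

Call:
apply_moves --steps '[[[0, 0, -0.1], [0, 0, 0], 0.6], [[0, 0, -0.05], [0, 0, 0], 0.6], [[0, 0, 0], [0, 0, 0], 0.6], [[0, 0, 0], [0, 0, 0], 0.6], [[0, 0, 0], [0, 0, 0], 0.6], [[0, 0, 0], [0, 0, 0], 0.6], [[0, 0, 0], [0, 0, 0], 0.6], [[0, 0, 0], [0, 0, 0], 0.6]]'

```text
clock: 34.78
eef_pos: [0.496, -0.2871, 0.3084]
tool_rot: [0.17, 0.985, 0.0, -0.001]
ft_force: [0.7, 0.6, -0.1]
grip_width: 0.0514
grasp_force: 0.0
```

```bash
python3 - <<'E'
from h import *
p,d,W=cloud("wrist"); save("pics/fin_w.png",p); hsv=cv2.cvtColor(p,cv2.COLOR_RGB2HSV)
m=(hsv[...,0]<18)&(hsv[...,1]>150)&(abs(W[...,2]-.08)<.03)&(np.hypot(W[...,0]-.497,W[...,1]+.287)<.06); print("bar",m.sum(),np.percentile(W[m],[1,50,99],0).round(4).tolist())
p,d,W=cloud("scene"); s=cv2.resize(p[100:320,120:460],(680,440)); save("pics/fin_s.png",s)
E
```

```text
bar 301 [[0.4608, -0.3, 0.0596], [0.5054, -0.2892, 0.0824], [0.5321, -0.2721, 0.0845]]
```

View pics/fin_s.png

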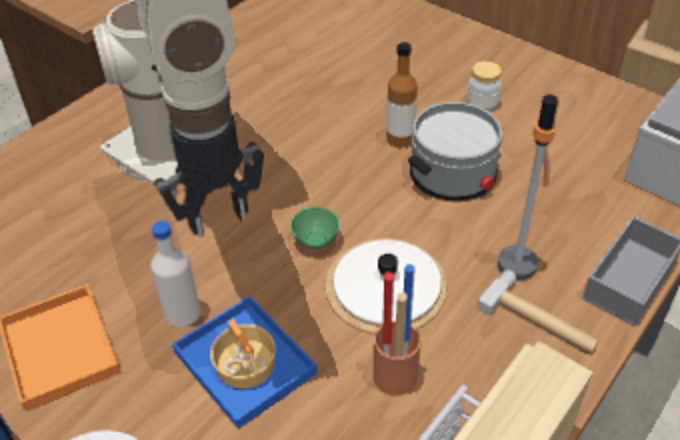

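The basket stands upright in the blue tray at crop (242,355), with the bar top at z ≈ .083 as expected. The lid lies knob up, centred on the mat at (387,283), and everything else is in place.

```bash
python3 -c "
from workcell import bot
print(bot.job_done())"
```

```text
the job is handed in; nothing more can be done
None
```

The job is done and handed in at about 35 s: the lid sits knob up in the middle of the cork mat and the basket stands upright on the blue tray's floor, after a first grasp slipped off the knob without moving the lid.

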